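Scrub out the tilted bolt pot with the sprung brush

TASK

Take the brass brush out of its green caddy and scrub the inside of the tilted metal pot: push it down the bore until you feel the floor and the sprung head gives, then draw it up near the mouth, for three gentle presses in all, never driving the spring near its stop. The pot's floor plate is set to an unknown depth, so it has to be felt. Then stand the brush back in its caddy and let go, leaving the cell, the tape roll and the bolt jar where they are.

Things in the scene. Friction and masses are not known exactly. Their poses are not given: they have to be found in the camera images.
- brush: Brush standing bristles down in the caddy, 185 mm long, 0.12 kg. Origin: centre of its lower end (spring extended); z up its axis. Wooden handle 24 x 24 mm square (sides along x, y) from z = 110 to 185 mm, red at the top: grip it there from above. Thin neck. Round head z = 0 to 53 mm: firm core 30 mm diameter, soft brass bristles to 36 mm, sprung.
- brush_head (a joint): How far the brush's head is pushed into the handle against its spring (m): 0 extended, 0.016 at the stop. Push along the brush: 3 N to start, 4.6 N at 4 mm, 8.2 N at 13 mm.
- head_tip (a point): Centre of the lower end of the brush head (moves with the head).
- pot_mouth (a point): Mouth centre of the pot, a round aluminium tube with an orange band, outer 54 mm, bore 46 mm diameter, 110 mm long. z points out of the mouth along the bore, which leans 0.35 rad from vertical, roughly towards the robot; the mouth is 131 mm above the bench. Its floor plate lies somewhere from 55 to 85 mm below the mouth along the bore (z = -0.055 to -0.085), setting not given.
- stand: Cradle that carries the pot: dark plate 130 x 110 x 12 mm with two blue cheeks 72 mm high, fixed to the bench. Origin: centre of its underside.
- caddy: Fixed green plastic cup that holds the brush. Origin: centre of its underside on the bench, z up. Bore 42 mm diameter, inner floor at z = 6 mm, rim at z = 56 mm, outer 52 mm, foot disc 90 mm diameter and 5 mm high.
- cell: Loose blue battery cell standing upright, 27 x 90 x 100 mm (x, y, z), origin at the centre of its underside; a bystander.
- tape_roll: Loose orange roll of tape lying flat, 72 mm diameter, 22 mm high, origin at the centre of its underside; a bystander.
- bolt_jar: Loose amber jar, 60 mm diameter, 75 mm high, origin at the centre of its underside; a bystander.

How it is judged (in metres and radians):
On the way, in this order (a step that is already met when the one before it is completed fails the run):
1. first press: brush tip on the pot's floor and the sprung head pushed in by more than 4 mm, kept so for 0.2 s (x of head_tip in the frame of pot_mouth between -0.02 and 0.02 m and y of head_tip in the frame of pot_mouth between -0.02 and 0.02 m and z of head_tip in the frame of pot_mouth below -0.045 m and value of joint brush_head above 0.004 m), for 0.2 s.
2. brush drawn up the bore: its tip less than 30 mm below the mouth, but still inside the pot (x of head_tip in the frame of pot_mouth between -0.02 and 0.02 m and y of head_tip in the frame of pot_mouth between -0.02 and 0.02 m and z of head_tip in the frame of pot_mouth between -0.03 and -0.003 m), for 0.05 s.
3. second press: brush tip on the pot's floor and the sprung head pushed in by more than 4 mm, kept so for 0.2 s (all of step 1), for 0.2 s.
4. brush drawn up the bore: its tip less than 30 mm below the mouth, but still inside the pot (all of step 2), for 0.05 s.
5. third press: brush tip on the pot's floor and the sprung head pushed in by more than 4 mm, kept so for 0.2 s (all of step 3), for 0.2 s.
At the end, for the whole second after the job is handed in: The brush stands in the caddy, bristles down: tip within 12 mm of the caddy's axis and less than 10 mm above its inner floor, leaning less than 15 degrees, released and at rest (horizontal distance between head_tip and caddy below 0.012 m and z of head_tip in the frame of caddy below 0.016 m and angle between brush's own z axis and vertical below 0.26 rad and linear speed of brush below 0.02 m/s and contact force between the fingers and brush below 0.1 N); the robot touches nothing.
It fails at once if the sprung head is pushed in by more than 13 mm (about 8 N) (value of joint brush_head above 0.013 m).
It fails at once if the brush is let go while its tip is more than 20 mm above the caddy's inner floor (26 mm above the bench) (contact force between the fingers and brush below 0.2 N and height (world z) of head_tip above 0.026 m).
It fails at once if the cell is moved by more than 20 mm (distance of cell from where it was at the start of the episode above 0.02 m).
It fails at once if the tape roll is moved by more than 20 mm (distance of tape_roll from where it was at the start of the episode above 0.02 m).
It fails at once if the bolt jar is moved by more than 20 mm (distance of bolt_jar from where it was at the start of the episode above 0.02 m).
It also fails if it takes over 61 s, if anything falls off the work surface, if the arm or the gripper's body presses on something with over 40 N, if the wrist force passes 120 N, or if a joint passes its speed limit or range.

ROBOT

A 6-joint arm with a two-finger parallel gripper is mounted at the origin on the work surface. World frame = base frame: x ahead of the robot, y to its left, z up, the work surface at z = 0. Lengths are in mm, angles in rad, forces in N, time in s.
With the tool pointing down it reaches from about 350 to 725 mm from the base axis. Payload 4.3 kg.
Tool frame: the origin (TCP) lies at the very end of the fingers, on their centre line; the grasp point (between the pads) lies 19 mm behind it; z points along the fingers, y is the line along which they close (so a half turn about z gives the same grasp; the last joint's range is limited). The gripper opens to 85 mm and grips with 20 to 120 N. Pads are 22 mm wide; open, the fingers measure 114 mm over their backs; the gripper's body (76 mm by 85 mm) begins 54 mm behind the grasp point. The pads swing forward as they close: fully open they stand 13 mm farther back than shut.
Start: joints at [1.053, 0.377, 0.081, 1.274, 0, 1.46], TCP at [228.05, 527.882, 231.329] pointing down, gripper open.
Joint ranges: [-2.72, 2.72], [-0.84, 1.66], [-1.02, 1.22], [-1.77, 2.12], [-1.37, 1.28], [-3.14, 3.14]. Speed limits (rad/s): [2.57, 2.57, 3.14, 3.14, 3.14, 3.14].

INTERFACE

Orientations are given as a 3x3 rotation matrix whose columns are the frame's x, y, z axes.
In Python, from cell import read_state, grab_frame, calibration, finish_job, regions_of gives the robot as it stands.
- The arm moves only by the tool send_rows, never from a script. Its argument "steps" is a list of rows, each a list of 6 numbers: the shift along the tool's x, y, z in m, then the turn, a rotation vector about the tool's x, y, z in rad. A call has 1 to 12 rows; each row is the pose to reach, as a shift and turn from the pose commanded when the call began, along the tool's axes at that moment; what a row does not reach only later rows make up. A row lasts 1/10 s, in which the tool goes at most 50 mm and 8.59 degrees, less where a joint would pass 70% of its speed; a pose out of reach is approached as far as the arm can. A call with a gripper value outside its range is refused whole. "claw" is the opening, from -1 (shut) to 1 (fully open), so that 0 is half open, set as the call begins (left out, the last holds). The fingers move at their own pace and stop on an object; the grip force is fixed at half the most. Time passes only in rows, so rows that repeat a pose let the fingers close. It gives the time, the measured TCP pose, the force, the opening and the grip force at its end, in the units of the state.
- read_state(): the state, without advancing time (a new reading comes with each control period).
- grab_frame(name): name is "side" or "top"; returns (picture, depth): 420x560x3 uint8, red, green, blue; 420x560 float32, mm along the optical axis (not along the pixel's ray), 0 where there is no reading.
- calibration(name): a dict with "K" (3x3 intrinsics, pixels), "dist_coeffs" ([k1, k2, p1, p2, k3] as OpenCV has them; the pictures are not rectified), "xyz" and "rotation" of the camera in the world. Camera axes: x right, y up, looking along -z (the intrinsics and any distortion apply to the point x, -y, -z); pixel columns grow to the right and rows downward; lengths in mm; the calibration is good to about 2 mm. A picture is of the moment at which its call begins. calibration takes no time and is no camera call.
- finish_job(): hands the job in; it is judged then, once.
Trained networks look in the newest picture that a camera, given by its name, has taken for a name from the list of things; names that differ only in an ending like _2 or _b are one class to them, and where a whole thing is asked for, a point or a joint stands for the part that bears it (a point fixed in the world has none). Each returns a list of dicts, best first, with "score" (0 to 1); they miss things now and then, are a little off and sometimes report something else, mostly with a low value. They report only what shows in the picture. A call takes as long as a camera call.
- regions_of(camera, label): "region" (420x560 bool, what is visible of it) and "uv" ([column, row] in pixels, amid what is visible of it).
The state is a dict: "time_s": time; "q": joint angles; "qvel": joint speeds; "tau": joint torques, N m; "position": TCP position; "ee_rot": TCP orientation; "contact_force": force on the tool from outside, world axes, zero at the start; "ft_torque": the same for the moment, N m; "finger_gap": finger opening in mm; "grasp_force": force on a finger pad.
Only numpy, scipy, OpenCV 4.12 (cv2) and the standard library are available. Lean on these libraries where they do the work, as an engineer would, in place of code of your own. Each camera call takes 0.05 s, during which the arm holds its last target. There are 200 camera calls.

## Working session

There is one attempt and no reset: what is moved stays moved. The work goes in short steps, Python scripts to look and compute and a tool call to move; the robot and the scene stay as the last step left them, time stands still between calls to the robot, and variables do not carry over. Pictures are saved under pics/ and viewed, at most 10 in all, crops included, and the job is handed in when it is done.

Besides the shell and the picture viewer there is one more tool, called after "Emit:" as a command line: name --pt "numbers of a row" for each row, then --argument value for the rest. send_rows: Moves the arm, as the interface text tells. Its arguments: {"type":"object","properties":{"steps":{"type":"array"},"claw":{"type":"number"}},"required":["steps"]}

```bash
mkdir -p pics; cat > h.py <<'E'
import numpy as np, cv2, pickle
from cell import *
def cloud(name, depth):
    c=calibration(name); K=np.array(c["K"],float); d=np.array(c["dist_coeffs"],float)
    H,W=depth.shape; u,v=np.meshgrid(np.arange(W),np.arange(H))
    p=cv2.undistortPoints(np.stack([u,v],-1).reshape(-1,1,2).astype(np.float64),K,d).reshape(H,W,2)
    P=np.stack([p[...,0]*depth,-p[...,1]*depth,-depth],-1)
    return P@np.array(c["rotation"]).T+np.array(c["xyz"])
E
python3 - <<'E'
from h import *
s=read_state(); print(s)
D={}
for n in ("side","top"):
    im,d=grab_frame(n); cv2.imwrite(f"pics/{n}0.png",im[...,::-1]); P=cloud(n,d); D[n]=(im,d,P)
    print(n,calibration(n)["xyz"],calibration(n)["rotation"])
    for l in ("brush","pot_mouth","stand","caddy","cell","tape_roll","bolt_jar"):
        for r in regions_of(n,l)[:2]:
            m=r["region"]&(d>0); X=P[m]
            if len(X): print(l,round(r["score"],2),np.round(r["uv"]),m.sum(),X.mean(0).round(),np.percentile(X,2,0).round(),np.percentile(X,98,0).round()); D[n,l]=D.get((n,l),r)
pickle.dump(D,open("d0.pkl","wb"))
E
```

```text
{'time_s': 0.0, 'q': array([ 1.05269446e+00,  3.78041644e-01,  7.96185730e-02,  1.27437446e+00,
       -1.72037210e-06,  1.46049419e+00]), 'qvel': array([ 0.00152733, -0.00047694,  0.00015495, -0.0016904 , -0.00023778,
        0.00120493]), 'tau': array([ 1.11087153e-03, -4.63598514e+01,  2.69879884e+01,  2.06268649e-02,
       -1.00360757e-05,  4.06519405e-07]), 'position': array([227.71256984, 527.28257918, 230.37024641]), 'ee_rot': array([[-9.17995543e-01,  3.96589466e-01, -9.89565309e-04],
       [ 3.96590640e-01,  9.17993921e-01, -1.73941883e-03],
       [ 2.18579752e-04, -1.98923107e-03, -9.99997998e-01]]), 'contact_force': array([-0.36275868,  0.27615126,  1.22635244]), 'ft_torque': array([-0.00647816,  0.00309623, -0.07836357]), 'grasp_force': 0.0, 'finger_gap': 85.66778160854224}
side [ 286.08589995 -677.53553315  708.50211635] [[ 0.90644302  0.28620449 -0.31056084]
 [-0.42227429  0.62594377 -0.65565145]
 [ 0.00674323  0.72545254  0.68823916]]
brush 0.7 [294. 233.] 933 [ 548. -193.  130.] [ 536. -204.   47.] [ 565. -171.  193.]
pot_mouth 0.76 [243. 150.] 779 [584. 138. 106.]
[... 590 characters left out ...]
[[ 0.02278777  0.99779712 -0.06230276]
 [-0.99973076  0.02301592  0.00294664]
 [ 0.0043741   0.06221884  0.99805295]]
brush 0.7 [321. 228.] 302 [ 550. -182.  144.] [ 538. -199.   25.] [ 562. -170.  195.]
pot_mouth 0.75 [165. 208.] 918 [589. 144. 109.] [557. 122.  49.] [629. 175. 140.]
stand 0.97 [174. 208.] 2751 [588. 137.  51.] [528.  89.   3.] [656. 202. 137.]
caddy 0.57 [311. 237.] 761 [ 548. -179.   15.] [ 510. -223.    2.] [ 590. -146.   58.]
cell 0.95 [239. 190.] 716 [628. -14.  89.] [586. -27.   8.] [673.   3. 105.]
tape_roll 0.75 [229. 258.] 360 [492.   3.  22.] [460. -29.  16.] [527.  36.  26.]
bolt_jar 0.69 [418. 226.] 688 [ 563. -401.   63.] [ 538. -432.   11.] [ 587. -381.   78.]
```

```bash
python3 - <<'E'
import cv2
a=cv2.imread("pics/top0.png")[140:320,110:470];b=cv2.imread("pics/side0.png")[90:420,150:450]
cv2.imwrite("pics/a.png",cv2.resize(a,None,fx=2.2,fy=2.2));cv2.imwrite("pics/b.png",cv2.resize(b,None,fx=1.8,fy=1.8))
E
```

```text
(no output)
```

View pics/a.png

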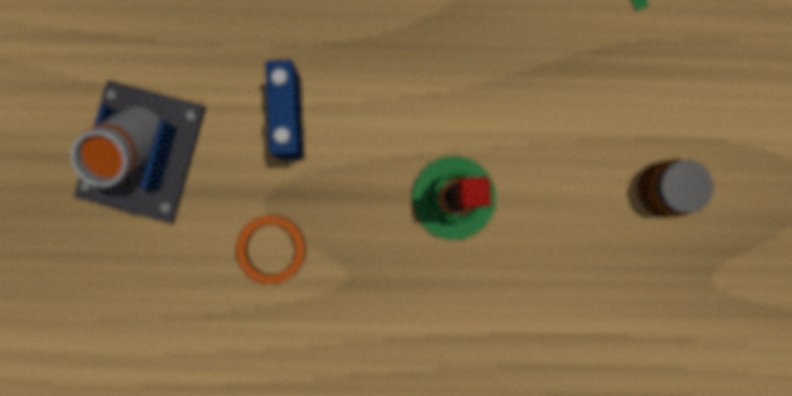

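View pics/b.png

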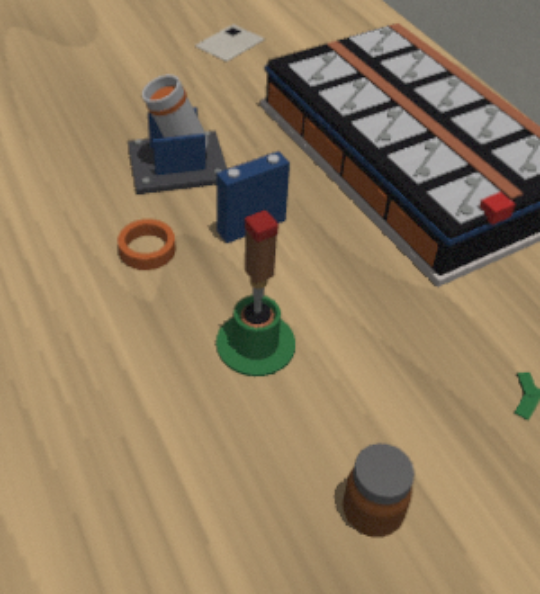

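```bash
cat > m.py <<'E'
from h import *
from scipy.optimize import least_squares
D=pickle.load(open("d0.pkl","rb"))
def circ(X):
    f=lambda p,Y:np.hypot(Y[:,0]-p[0],Y[:,1]-p[1])-p[2]
    r=least_squares(f,[*X[:,:2].mean(0),30],args=(X,),loss="soft_l1",f_scale=2);return r.x.round(1)
# bench height check
for n in ("top","side"):
    im,d,P=D[n]; hsv=cv2.cvtColor(im,cv2.COLOR_RGB2HSV)
    h,s,v=[hsv[...,i].astype(int) for i in range(3)]
    near=np.hypot(P[...,0]-548,P[...,1]+185)<70
    bench=near&(np.abs(h-18)<8)&(P[...,2]<15); print(n,"bench",np.median(P[bench],0).round(1))
    red=((h<6)|(h>174))&(s>150)&(v>90)&near&(P[...,2]>165)
    X=P[red]; print("red",red.sum(),X.mean(0).round(1),X.min(0).round(1),X.max(0).round(1))
    top=X[X[:,2]>np.percentile(X[:,2],70)-4]
    print(" toprect",len(top),top[:,2].mean().round(1),cv2.minAreaRect(top[:,:2].astype(np.float32)))
    g=near&(h>50)&(h<85)&(s>100)
    rim=P[g&(P[...,2]>50)&(P[...,2]<64)]; print(" rim",len(rim),circ(rim),rim[:,2].mean().round(1))
    foot=(g&(P[...,2]<14)).astype(np.uint8)
    hull=cv2.convexHull(P[g&(P[...,2]<12)][:,:2].astype(np.float32)); print(" foot circ",cv2.minEnclosingCircle(hull), circ(hull[:,0]))
    # stand plate
    pn=(np.hypot(P[...,0]-588,P[...,1]-140)<100)
    pl=pn&(s<130)&(v<110)&(P[...,2]>6)&(P[...,2]<20); print(" plate",pl.sum(),cv2.minAreaRect(P[pl][:,:2].astype(np.float32)))
    # pot
    reg=D[n,"pot_mouth"]["region"]&(d>0)&~((h>95)&(h<125)&(s>120))
    X=P[reg&(P[...,2]>60)]
    ax=None
    def f(p):
        th,az=p[2],p[3]; a=np.array([np.sin(th)*np.cos(az),np.sin(th)*np.sin(az),np.cos(th)])
        q=X-np.array([p[0],p[1],131.]); t=q@a; r=np.linalg.norm(q-np.outer(t,a),axis=1)
        return np.concatenate([np.where(t<-6,np.minimum(abs(r-27),abs(r-23)),np.maximum(0,abs(r-25)-2)*(abs(r-25)<6)),[(th-.35)*300]])
    best=min((least_squares(f,[x,y,.35,a0],loss="soft_l1",f_scale=2) for a0 in (2.4,2.8,3.2) for x,y in ((570,150),(563,145))),key=lambda r:r.cost)
    print(" pot",best.x.round(3),best.cost/len(X),len(X))
E
python3 m.py
```

```text
top bench [ 541.8 -182.9    0.7]
red 139 [ 550.6 -185.2  192.1] [ 539.5 -195.6  188.3] [ 561.9 -174.9  195.9]
 toprect 138 192.1 ((550.6609497070312, -185.24569702148438), (22.200061798095703, 20.532461166381836), 1.0432533025741577)
 rim 91 [ 551.1 -185.5   22.8] 56.7
 foot circ ((551.1431274414062, -185.386474609375), 43.29303741455078) [ 551.5 -185.7   42.4]
 plate 1413 ((592.5068969726562, 147.46905517578125), (110.6680908203125, 129.013916015625), 75.88512420654297)
 pot [5.78692e+02 1.47894e+02 3.49000e-01 3.01000e+00] 4.66075593234379 873
side bench [ 528.4 -199.8    0.6]
red 148 [ 549.2 -191.5  191.8] [ 537.2 -202.5  187.5] [ 561.7 -177.   194.3]
 toprect 145 191.9 ((548.9561157226562, -190.41197204589844), (23.804401397705078, 25.74509048461914), 10.740026473999023)
 rim 169 [ 548.9 -190.4   23. ] 54.8
 foot circ ((549.8428955078125, -191.26626586914062), 44.58403396606445) [ 549.7 -190.5   43.5]
 plate 806 ((589.7129516601562, 142.31808471679688), (110.86185455322266, 130.33448791503906), 75.02104949951172)
 pot [5.76222e+02 1.45991e+02 3.53000e-01 2.92100e+00] 1.2643601821002688 767
```

```bash
cat > m2.py <<'E'
from h import *
from scipy.optimize import least_squares
D=pickle.load(open("d0.pkl","rb"))
th,az=.35,2.895; a=np.array([np.sin(th)*np.cos(az),np.sin(th)*np.sin(az),np.cos(th)])
for n in ("top","side"):
    im,d,P=D[n]; hsv=cv2.cvtColor(im,cv2.COLOR_RGB2HSV); s=hsv[...,1].astype(int)
    reg=D[n,"pot_mouth"]["region"]&(d>0)&(s<90)
    for c in ((570,150),(563,145)):
        # rim points: lying in plane through mouth
        X=P[reg]; q=X-np.array([*c,131.]); t=q@a
        print(n,c,np.histogram(t,bins=np.arange(-60,20,5))[0])
    e1=np.array([np.cos(th)*np.cos(az),np.cos(th)*np.sin(az),-np.sin(th)]);e2=np.cross(a,e1)
    t0=np.percentile(X@a,97)-2; R=X[abs(X@a-t0)<4]
    f=lambda p:np.hypot(R@e1-p[0],R@e2-p[1])-25
    r=least_squares(f,[(R@e1).mean(),(R@e2).mean()],loss="soft_l1",f_scale=2); 
    print(n,len(R),"mouth",(r.x[0]*e1+r.x[1]*e2+t0*a).round(1),np.abs(r.fun).mean())
    # side wall cylinder
    B=P[D[n,"pot_mouth"]["region"]&(d>0)&(P[...,2]>55)]; B=B[(B@a<t0-8)]
    g=lambda p:np.hypot(B@e1-p[0],B@e2-p[1])-27
    r2=least_squares(g,r.x,loss="soft_l1",f_scale=2); print(" wall",len(B),(r2.x[0]*e1+r2.x[1]*e2+t0*a).round(1),np.median(np.abs(r2.fun)))
E
python3 m2.py
```

```text
top (570, 150) [ 24  24  23  27  22  21  11   3  15  47  55 118  45   0   0]
top (563, 145) [ 21  27  20  26  18  25   4   3  28  52  63 128   7   0   0]
top 162 mouth [575.8 150.7 132.1] 1.1807998309443184
 wall 682 [575.3 152.2 131.8] 1.9359772633207424
side (570, 150) [ 37  38  39  37  39  41  27   4  34  75  69 102  27   0   0]
side (563, 145) [37 41 40 36 33 45 20  0 63 68 77 99  0  0  0]
side 136 mouth [574.7 147.7 131.1] 1.1473392069642392
 wall 577 [574.5 149.5 130.8] 1.1693708572321881
```

```bash
cat >> h.py <<'E'
from scipy.spatial.transform import Rotation as Ro
def R_of(zdir, yaw):
    z=np.array(zdir,float); z/=np.linalg.norm(z); y=np.array([np.cos(yaw),np.sin(yaw),0]); y-=z*(y@z); y/=np.linalg.norm(y)
    return np.stack([np.cross(y,z),y,z],1)
def row(p,R=None,show=True):
    s=read_state(); R0=s["ee_rot"]; R=R0 if R is None else R
    t=R0.T@(np.array(p)-s["position"])/1000; w=Ro.from_matrix(R0.T@R).as_rotvec()
    print(np.r_[t,w].round(4).tolist(),"q",s["q"].round(2))
POT=np.array([575,149.5,131.]); th,az=.35,2.895
A=np.array([np.sin(th)*np.cos(az),np.sin(th)*np.sin(az),np.cos(th)])
E
python3 -c "
from h import *
row([550,-188,240],R_of([0,0,-1],np.radians(5)))"
```

```text
[-0.5795, -0.5295, -0.0087, 0.0002, -0.0001, 1.0757] q [ 1.05  0.38  0.08  1.27 -0.    1.46]
```

Emit:
send_rows --pt "-0.58 -0.53 -0.009 0 0 1.076" --pt "-0.58 -0.53 -0.009 0 0 1.076" --pt "-0.58 -0.53 -0.009 0 0 1.076" --pt "-0.58 -0.53 -0.009 0 0 1.076" --pt "-0.58 -0.53 -0.009 0 0 1.076" --pt "-0.58 -0.53 -0.009 0 0 1.076" --pt "-0.58 -0.53 -0.009 0 0 1.076" --pt "-0.58 -0.53 -0.009 0 0 1.076" --pt "-0.58 -0.53 -0.009 0 0 1.076" --pt "-0.58 -0.53 -0.009 0 0 1.076" --pt "-0.58 -0.53 -0.009 0 0 1.076" --pt "-0.58 -0.53 -0.009 0 0 1.076" --claw 1

```text
time_s: 2.0
position: [474.7, -21.4, 238.5]
ee_rot: [[-0.086, 0.996, 0.001], [0.996, 0.086, 0.0], [0.0, 0.001, -1.0]]
contact_force: [1.8, -0.3, 0.2]
finger_gap: 85.3
grasp_force: 0.0
```

```bash
python3 -c "
from h import *
print(read_state()['position'])
row([550,-188,240],R_of([0,0,-1],np.radians(5)))"
```

```text
[474.72165022 -21.39682462 238.52938524]
[-0.1725, 0.0606, -0.0014, 0.0011, -0.0001, -0.0007] q [-0.18  0.17 -0.18  1.22  0.    1.31]
```

Emit:
send_rows --pt "-0.17 0.06 0 0 0 0" --pt "-0.17 0.06 0 0 0 0" --pt "-0.17 0.06 0 0 0 0" --pt "-0.17 0.06 0 0 0 0" --pt "-0.17 0.06 0 0 0 0" --pt "-0.17 0.06 0 0 0 0" --pt "-0.17 0.06 0 0 0 0"

```text
time_s: 2.7
position: [548.2, -182.3, 238.2]
ee_rot: [[-0.088, 0.996, -0.0], [0.996, 0.088, 0.001], [0.001, -0.0, -1.0]]
contact_force: [-1.4, 0.4, 0.0]
finger_gap: 85.5
grasp_force: 0.0
```

```bash
python3 - <<'E'
from h import *
print(read_state()['position'])
row([550,-188,137],R_of([0,0,-1],np.radians(5)))
a,_=grab_frame("top");b,_=grab_frame("side")
f=lambda i:cv2.resize(i[:,:,::-1],(390,390))
cv2.imwrite("pics/c.png",np.hstack([f(a[165:295,255:385]),f(b[150:280,230:360])]))
E
```

```text
[ 548.16299857 -182.32723456  238.23275618]
[-0.0059, 0.0014, 0.1012, -0.0004, -0.0008, 0.0006] q [-0.43  0.38  0.11  1.3   0.    1.05]
```

View pics/c.png

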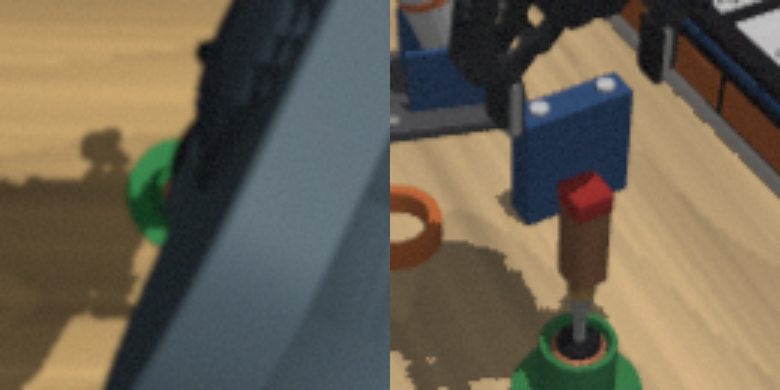

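The side view shows the fingers (columns 505 and 655) centred over the red handle top (585,195); the top view is hidden by the arm.

Emit:
send_rows --pt "-0.006 0.002 0.03 0 0 0" --pt "-0.006 0.002 0.06 0 0 0" --pt "-0.006 0.002 0.09 0 0 0" --pt "-0.006 0.002 0.101 0 0 0" --pt "-0.006 0.002 0.101 0 0 0" --pt "-0.006 0.002 0.101 0 0 0" --pt "-0.006 0.002 0.101 0 0 0"

```text
time_s: 3.5
position: [552.5, -189.6, 139.2]
ee_rot: [[-0.087, 0.996, 0.003], [0.996, 0.087, -0.001], [-0.002, 0.003, -1.0]]
contact_force: [-0.2, 1.1, -0.2]
finger_gap: 85.3
grasp_force: 0.0
```

Emit:
send_rows --pt "0 0 0 0 0 0" --pt "0 0 0 0 0 0" --pt "0 0 0 0 0 0" --pt "0 0 0 0 0 0" --pt "0 0 0 0 0 0" --pt "0 0 0 0 0 0" --pt "0 0 0 0 0 0" --pt "0 0 0 0 0 0" --pt "0 0 0 0 0 0" --pt "0 0 0 0 0 0" --claw -1

```text
time_s: 4.5
position: [551.2, -189.3, 137.2]
ee_rot: [[-0.087, 0.996, 0.0], [0.996, 0.087, -0.0], [-0.0, 0.0, -1.0]]
contact_force: [-1.2, 0.7, 2.1]
finger_gap: 23.4
grasp_force: 61.1
```

Emit:
send_rows --pt "0 0 -0.02 0 0 0" --pt "0 0 -0.04 0 0 0" --pt "0 0 -0.07 0 0 0" --pt "0 0 -0.1 0 0 0" --pt "0 0 -0.14 0 0 0" --pt "0 0 -0.18 0 0 0" --pt "0 0 -0.2 0 0 0" --pt "0 0 -0.2 0 0 0" --pt "0 0 -0.2 0 0 0"

```text
time_s: 5.4
position: [551.4, -189.2, 336.1]
ee_rot: [[-0.087, 0.996, -0.0], [0.996, 0.087, 0.001], [0.001, -0.0, -1.0]]
contact_force: [-0.8, 0.3, -2.3]
finger_gap: 23.2
grasp_force: 60.8
```

```bash
python3 - <<'E'
from h import *
s=read_state(); print(s['contact_force'],s['position'])
row(POT+A*191,R_of(-A,np.radians(5)))
b,d=grab_frame("side"); 
P=cloud("side",d)
for r in regions_of("side","brush")[:1]:
    X=P[r["region"]&(d>0)]; print(r["score"],len(X),X.mean(0),np.percentile(X,[1,99],0)); v,u=np.argwhere(r["region"]).mean(0).astype(int)
    for lo in range(190,340,20):
        Y=X[(X[:,2]>lo)&(X[:,2]<lo+20)]
        if len(Y): print(lo,len(Y),Y.mean(0).round(1))
    cv2.imwrite("pics/d.png",cv2.resize(b[max(0,v-80):v+80,max(0,u-80):u+80,::-1],(480,480)))
E
```

```text
[-0.80040146  0.28558853 -2.26334017] [ 551.35195517 -189.21518488  336.0581943 ]
[0.3568, -0.0089, 0.0258, -0.3299, -0.1185, -0.0199] q [-0.44  0.4   0.39  1.56  0.    1.04]
0.64 1381 [ 549.75989212 -195.66845231  295.73989914] [[ 534.30496498 -205.46400818  209.76357757]
 [ 564.94791494 -177.26057273  390.26935612]]
190 5 [ 552.4 -196.8  209.6]
210 190 [ 545.2 -199.   220. ]
230 169 [ 545.5 -199.4  240.1]
250 240 [ 548.  -193.7  256.8]
270 50 [ 549.1 -191.8  280.6]
290 87 [ 548.1 -193.2  300.8]
310 146 [ 548.  -197.4  321.7]
330 147 [ 550.7 -200.1  339.4]
```

View pics/d.png

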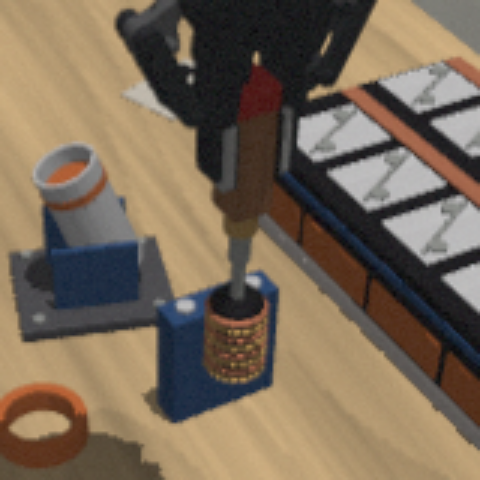

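The picture shows the brush held straight in the fingers, clear of the caddy. Moving to the pre-insertion pose over the pot.

Emit:
send_rows --pt "0.04 0 0 -0.03 -0.01 0" --pt "0.08 0 0 -0.07 -0.02 0" --pt "0.12 0 0 -0.1 -0.04 -0.01" --pt "0.16 0 0 -0.14 -0.05 -0.01" --pt "0.2 0 0 -0.18 -0.07 -0.01" --pt "0.24 -0.003 0.005 -0.22 -0.08 -0.01" --pt "0.28 -0.005 0.01 -0.26 -0.1 -0.02" --pt "0.32 -0.007 0.018 -0.3 -0.11 -0.02" --pt "0.357 -0.008 0.026 -0.33 -0.118 -0.02" --pt "0.357 -0.008 0.026 -0.33 -0.118 -0.02" --pt "0.357 -0.008 0.026 -0.33 -0.118 -0.02" --pt "0.357 -0.008 0.026 -0.33 -0.118 -0.02"

```text
time_s: 6.7
position: [511.9, 164.7, 310.3]
ee_rot: [[-0.086, 0.94, 0.331], [0.989, 0.12, -0.085], [-0.119, 0.32, -0.94]]
contact_force: [0.5, -0.8, -2.1]
finger_gap: 23.3
grasp_force: 60.5
```

```bash
sed -i 's/POT=np.array.*/POT=np.array([576,149.5,131.]); th,az=.35,2.895/;' h.py; python3 - <<'E'
from h import *
s=read_state(); print(s['contact_force'],s['position'],s['ee_rot'][:,2],-A)
row(POT+A*191,R_of(-A,np.radians(5)))
ims=[]
b,d=grab_frame("side"); t,d2=grab_frame("top")
cv2.imwrite("pics/e.png",np.hstack([cv2.resize(b[60:220,160:320,::-1],(400,400)),cv2.resize(t[130:290,80:240,::-1],(400,400))]))
# project tip axis and mouth in each image; direct stereo compare: head axis vs pot axis via depth
for n,dd in (("side",d),("top",d2)):
    P=cloud(n,dd)
    for r in regions_of(n,"brush")[:1]:
        X=P[r["region"]&(dd>0)]; tip=s['position']+131*s['ee_rot'][:,2]
        q=X-tip; a=-s['ee_rot'][:,2]; tt=q@a; m=(tt>2)&(tt<50); print(n,r["score"],m.sum(),"head surf rel tip tool x,y",(q[m]@s['ee_rot']).mean(0).round(1))
E
```

```text
[ 0.54170296 -0.76276765 -2.05309417] [511.94361702 164.73122026 310.30243268] [ 0.33133204 -0.08479865 -0.93969584] [ 0.33252508 -0.08370174 -0.93937271]
[0.0007, 0.0006, 0.0, -0.0014, 0.0009, -0.0005] q [ 0.3   0.03 -0.21  1.02 -0.18  1.73]
side 0.6 279 head surf rel tip tool x,y [-10.9  -4.6 -27.5]
top 0.73 261 head surf rel tip tool x,y [ -7.7   6.1 -30.6]
```

View pics/e.png

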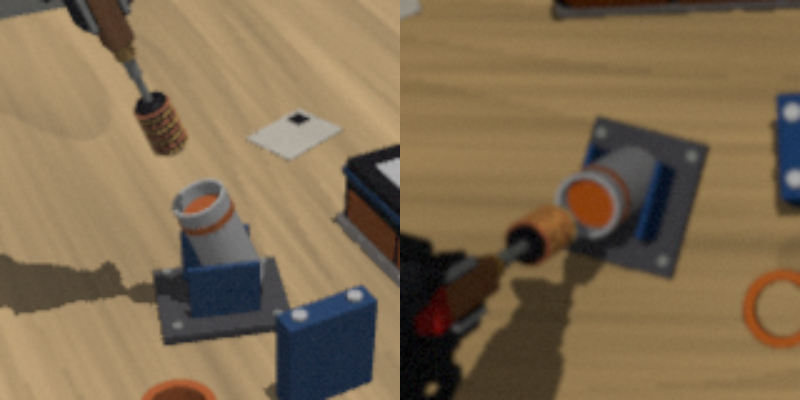

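Brush (side view tip near (168,148), mouth (202,200)) lines up with the bore; the cloud says it sits about 3.5 mm towards +tool x of the axis, so I correct that while entering.

Emit:
send_rows --pt "-0.0035 0 0.01 0 0 0" --pt "-0.0035 0 0.02 0 0 0" --pt "-0.0035 0 0.03 0 0 0" --pt "-0.0035 0 0.04 0 0 0" --pt "-0.0035 0 0.05 0 0 0" --pt "-0.0035 0 0.06 0 0 0" --pt "-0.0035 0 0.07 0 0 0" --pt "-0.0035 0 0.08 0 0 0" --pt "-0.0035 0 0.08 0 0 0" --pt "-0.0035 0 0.08 0 0 0"

```text
time_s: 7.9
position: [539.0, 155.5, 236.2]
ee_rot: [[-0.087, 0.939, 0.332], [0.989, 0.121, -0.084], [-0.119, 0.322, -0.939]]
contact_force: [0.3, -0.1, -1.1]
finger_gap: 23.1
grasp_force: 60.5
```

```bash
python3 - <<'E'
from h import *
s=read_state(); print(s['contact_force'],s['contact_force']@s['ee_rot'],s['position'],"tip in pot z",(s['position']+131*s['ee_rot'][:,2]-POT)@A)
b,d=grab_frame("side"); t,d2=grab_frame("top")
cv2.imwrite("pics/f.png",np.hstack([cv2.resize(b[100:200,190:290,::-1],(400,400)),cv2.resize(t[160:260,110:210,::-1],(400,400))]))
E
```

```text
[ 0.31389538 -0.10540454 -1.11078475] [ 6.02554057e-04 -7.51499565e-02  1.15664831e+00] [539.00465377 155.5023601  236.17120326] tip in pot z -19.400752283500434
```

View pics/f.png

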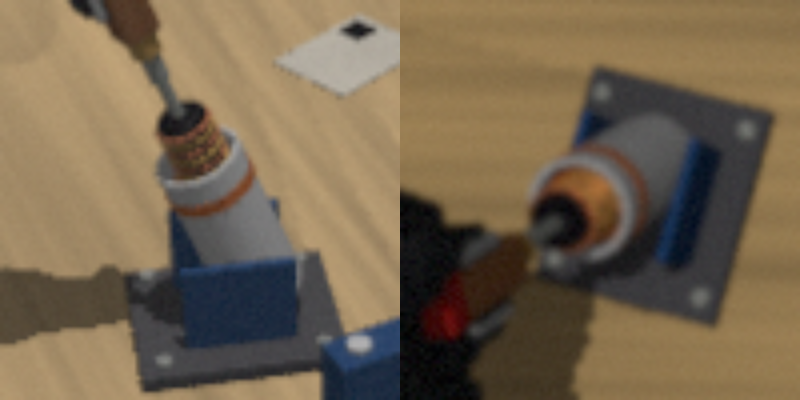

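Emit:
send_rows --pt "0 0.001 0.005 0 0 0" --pt "0 0.001 0.01 0 0 0" --pt "0 0.001 0.015 0 0 0" --pt "0 0.001 0.02 0 0 0" --pt "0 0.001 0.025 0 0 0" --pt "0 0.001 0.03 0 0 0" --pt "0 0.001 0.033 0 0 0" --pt "0 0.001 0.033 0 0 0" --pt "0 0.001 0.033 0 0 0"

```text
time_s: 8.9
position: [551.1, 152.9, 205.8]
ee_rot: [[-0.087, 0.939, 0.333], [0.989, 0.121, -0.084], [-0.119, 0.322, -0.939]]
contact_force: [-0.5, -0.7, -1.6]
finger_gap: 23.5
grasp_force: 60.5
```

```bash
cat > f.py <<'E'
from h import *
s=read_state(); t=[]
print(s['time_s'],"F tool",(s['contact_force']@s['ee_rot']).round(2),"tipz",((s['position']+131*s['ee_rot'][:,2]-POT)@A).round(2))
E
python3 f.py
```

```text
8.9 F tool [-0.5  -1.1   1.34] tipz -52.17
```

Free so far (tip −52). Feel on in 4 mm calls.

Emit:
send_rows --pt "0 0 0.001 0 0 0" --pt "0 0 0.002 0 0 0" --pt "0 0 0.003 0 0 0" --pt "0 0 0.004 0 0 0" --pt "0 0 0.004 0 0 0" --pt "0 0 0.004 0 0 0"

```text
time_s: 9.5
position: [552.4, 152.6, 202.0]
ee_rot: [[-0.087, 0.939, 0.333], [0.989, 0.121, -0.084], [-0.119, 0.322, -0.939]]
contact_force: [0.1, 1.2, -0.7]
finger_gap: 23.2
grasp_force: 60.5
```

```bash
python3 f.py
```

```text
9.5 F tool [1.29 0.06 0.57] tipz -56.2
```

Emit:
send_rows --pt "0 0 0.001 0 0 0" --pt "0 0 0.002 0 0 0" --pt "0 0 0.003 0 0 0" --pt "0 0 0.004 0 0 0" --pt "0 0 0.004 0 0 0" --pt "0 0 0.004 0 0 0"

```text
time_s: 10.1
position: [553.8, 152.3, 198.5]
ee_rot: [[-0.087, 0.939, 0.333], [0.989, 0.121, -0.084], [-0.119, 0.323, -0.939]]
contact_force: [-2.0, -0.7, 2.5]
finger_gap: 23.5
grasp_force: 61.1
```

Contact felt (axial ≈ −4 N relative to free) at about −60. Push 3 mm more and hold.

Emit:
send_rows --pt "0 0 0.001 0 0 0" --pt "0 0 0.002 0 0 0" --pt "0 0 0.003 0 0 0" --pt "0 0 0.003 0 0 0"

```text
time_s: 10.5
position: [554.9, 152.0, 195.5]
ee_rot: [[-0.087, 0.939, 0.333], [0.989, 0.121, -0.084], [-0.119, 0.322, -0.939]]
contact_force: [-2.5, -0.2, 3.6]
finger_gap: 23.0
grasp_force: 61.4
```

Emit:
send_rows --pt "0 0 0 0 0 0"

```text
time_s: 10.6
position: [554.9, 152.0, 195.6]
ee_rot: [[-0.087, 0.939, 0.333], [0.989, 0.121, -0.084], [-0.119, 0.322, -0.939]]
contact_force: [-2.5, -0.1, 3.9]
finger_gap: 23.3
grasp_force: 61.4
```

Emit:
send_rows --pt "0 0 0 0 0 0"

```text
time_s: 10.7
position: [554.8, 152.0, 195.6]
ee_rot: [[-0.087, 0.939, 0.333], [0.989, 0.121, -0.084], [-0.119, 0.322, -0.939]]
contact_force: [-2.4, -0.4, 4.1]
finger_gap: 23.2
grasp_force: 61.4
```

Emit:
send_rows --pt "0 0 0 0 0 0"

```text
time_s: 10.8
position: [554.9, 152.0, 195.6]
ee_rot: [[-0.087, 0.939, 0.333], [0.989, 0.121, -0.084], [-0.119, 0.323, -0.939]]
contact_force: [-1.7, 0.4, 3.6]
finger_gap: 23.4
grasp_force: 61.4
```

```bash
python3 f.py
```

```text
10.8 F tool [ 0.09 -0.42 -3.95] tipz -63.04
```

Force suggests ~6 mm, position bounds 3–7 mm; add 2.5 mm for a sure, gentle press and hold.

Emit:
send_rows --pt "0 0 0.001 0 0 0" --pt "0 0 0.0025 0 0 0" --pt "0 0 0.0025 0 0 0" --pt "0 0 0.0025 0 0 0" --pt "0 0 0.0025 0 0 0" --pt "0 0 0.0025 0 0 0"

```text
time_s: 11.4
position: [555.7, 151.8, 193.3]
ee_rot: [[-0.087, 0.939, 0.333], [0.989, 0.121, -0.084], [-0.119, 0.322, -0.939]]
contact_force: [-2.9, 0.0, 4.4]
finger_gap: 23.3
grasp_force: 61.4
```

```bash
python3 f.py
```

```text
11.4 F tool [-0.25 -1.26 -5.07] tipz -65.55
```

Emit:
send_rows --pt "0 0 -0.01 0 0 0" --pt "0 0 -0.02 0 0 0" --pt "0 0 -0.03 0 0 0" --pt "0 0 -0.04 0 0 0" --pt "0 0 -0.047 0 0 0" --pt "0 0 -0.047 0 0 0" --pt "0 0 -0.047 0 0 0" --pt "0 0 -0.047 0 0 0"

```text
time_s: 12.2
position: [539.6, 155.6, 236.7]
ee_rot: [[-0.087, 0.939, 0.332], [0.989, 0.121, -0.084], [-0.119, 0.321, -0.939]]
contact_force: [0.0, -0.2, -0.9]
finger_gap: 23.6
grasp_force: 60.5
```

Emit:
send_rows --pt "0 0 0.01 0 0 0" --pt "0 0 0.02 0 0 0" --pt "0 0 0.03 0 0 0" --pt "0 0 0.037 0 0 0" --pt "0 0 0.04 0 0 0" --pt "0 0 0.042 0 0 0" --pt "0 0 0.044 0 0 0" --pt "0 0 0.046 0 0 0" --pt "0 0 0.047 0 0 0" --pt "0 0 0.047 0 0 0" --pt "0 0 0.047 0 0 0" --pt "0 0 0.047 0 0 0"

```text
time_s: 13.4
position: [555.1, 151.7, 193.2]
ee_rot: [[-0.087, 0.939, 0.333], [0.989, 0.121, -0.084], [-0.119, 0.322, -0.939]]
contact_force: [-6.5, -0.3, 3.8]
finger_gap: 23.9
grasp_force: 61.3
```

```bash
python3 f.py
```

```text
13.4 F tool [-0.14 -4.89 -5.67] tipz -65.44
```

Second press is on, though with a 5 N side load; ease 2 mm to −y, hold, then draw up.

Emit:
send_rows --pt "0 -0.001 0 0 0 0" --pt "0 -0.002 0 0 0 0" --pt "0 -0.002 0 0 0 0" --pt "0 -0.002 0 0 0 0" --pt "0 -0.002 0 0 0 0"

```text
time_s: 13.9
position: [554.5, 151.7, 193.2]
ee_rot: [[-0.086, 0.938, 0.335], [0.989, 0.121, -0.083], [-0.119, 0.324, -0.939]]
contact_force: [-1.5, 0.5, 4.4]
finger_gap: 23.8
grasp_force: 61.5
```

```bash
python3 f.py
```

```text
13.9 F tool [ 0.07  0.04 -4.66] tipz -65.23
```

Emit:
send_rows --pt "0 0 -0.01 0 0 0" --pt "0 0 -0.02 0 0 0" --pt "0 0 -0.03 0 0 0" --pt "0 0 -0.04 0 0 0" --pt "0 0 -0.047 0 0 0" --pt "0 0 -0.047 0 0 0" --pt "0 0 -0.047 0 0 0" --pt "0 0 -0.047 0 0 0"

```text
time_s: 14.7
position: [537.7, 155.4, 236.0]
ee_rot: [[-0.087, 0.939, 0.332], [0.989, 0.121, -0.084], [-0.119, 0.321, -0.94]]
contact_force: [-0.1, -0.4, -1.3]
finger_gap: 23.4
grasp_force: 60.5
```

```bash
python3 f.py; python3 -c "
from h import *
row(read_state()['position'],R_of(-A,np.radians(5)))"
```

```text
14.7 F tool [-0.26 -0.58  1.18] tipz -19.12
[0.0, 0.0, 0.0, -0.0004, 0.0001, 0.0002] q [ 0.26  0.09 -0.34  0.83 -0.17  1.7 ]
```

Emit:
send_rows --pt "0 0 0.01 0 0 0" --pt "0 0 0.02 0 0 0" --pt "0 0 0.03 0 0 0" --pt "0 0 0.037 0 0 0" --pt "0 0 0.04 0 0 0" --pt "0 0 0.042 0 0 0" --pt "0 0 0.044 0 0 0" --pt "0 0 0.046 0 0 0" --pt "0 0 0.047 0 0 0" --pt "0 0 0.047 0 0 0" --pt "0 0 0.047 0 0 0" --pt "0 0 0.047 0 0 0"

```text
time_s: 15.9
position: [553.2, 151.5, 192.6]
ee_rot: [[-0.087, 0.939, 0.333], [0.989, 0.121, -0.084], [-0.119, 0.322, -0.939]]
contact_force: [-6.1, -0.7, 3.9]
finger_gap: 23.2
grasp_force: 61.3
```

Emit:
send_rows --pt "0 0 0 0 0 0" --pt "0 0 0 0 0 0" --pt "0 0 0 0 0 0"

```text
time_s: 16.2
position: [553.2, 151.5, 192.5]
ee_rot: [[-0.087, 0.939, 0.333], [0.989, 0.121, -0.084], [-0.119, 0.322, -0.939]]
contact_force: [-5.3, -1.0, 4.2]
finger_gap: 23.5
grasp_force: 61.3
```

```bash
python3 f.py
```

```text
16.2 F tool [-1.06 -3.76 -5.67] tipz -65.44
```

Third press done. Withdraw along the bore.

Emit:
send_rows --pt "0 0 -0.01 0 0 0" --pt "0 0 -0.02 0 0 0" --pt "0 0 -0.035 0 0 0" --pt "0 0 -0.05 0 0 0" --pt "0 0 -0.065 0 0 0" --pt "0 0 -0.085 0 0 0" --pt "0 0 -0.105 0 0 0" --pt "0 0 -0.13 0 0 0" --pt "0 0 -0.145 0 0 0" --pt "0 0 -0.145 0 0 0" --pt "0 0 -0.145 0 0 0"

```text
time_s: 17.3
position: [505.9, 163.9, 329.2]
ee_rot: [[-0.087, 0.938, 0.335], [0.989, 0.121, -0.083], [-0.118, 0.324, -0.939]]
contact_force: [0.5, -0.1, -1.3]
finger_gap: 23.5
grasp_force: 60.7
```

```bash
python3 f.py; python3 -c "
from h import *
row([551.3,-189.2,336],R_of([0,0,-1],np.radians(5)))"
```

```text
17.3 F tool [-0.02  0.01  1.43] tipz 79.74
[-0.354, 0.0021, 0.0382, 0.3318, 0.1175, 0.0198] q [ 0.3   0.02 -0.18  1.07 -0.18  1.73]
```

Emit:
send_rows --pt "-0.035 0 0.004 0.033 0.012 0.002" --pt "-0.07 0 0.008 0.066 0.024 0.004" --pt "-0.11 0 0.012 0.1 0.037 0.006" --pt "-0.15 0.001 0.016 0.14 0.05 0.008" --pt "-0.19 0.001 0.02 0.18 0.063 0.01" --pt "-0.23 0.001 0.025 0.22 0.076 0.013" --pt "-0.27 0.002 0.029 0.25 0.09 0.015" --pt "-0.31 0.002 0.033 0.29 0.103 0.018" --pt "-0.34 0.002 0.036 0.32 0.113 0.019" --pt "-0.354 0.002 0.038 0.332 0.118 0.02" --pt "-0.354 0.002 0.038 0.332 0.118 0.02" --pt "-0.354 0.002 0.038 0.332 0.118 0.02"

```text
time_s: 18.5
position: [550.5, -189.5, 334.3]
ee_rot: [[-0.086, 0.996, -0.003], [0.996, 0.086, 0.001], [0.001, -0.003, -1.0]]
contact_force: [0.4, 0.2, -0.7]
finger_gap: 23.3
grasp_force: 60.6
```

```bash
python3 - <<'E'
from h import *
s=read_state()
row([551.3,-189.2,336],R_of([0,0,-1],np.radians(5)))
b,d=grab_frame("side"); P=cloud("side",d); r=regions_of("side","brush")[0]
X=P[r["region"]&(d>0)]
for lo in range(190,340,20):
    Y=X[(X[:,2]>lo)&(X[:,2]<lo+20)]
    if len(Y): print(lo,len(Y),Y.mean(0).round(1))
v,u=np.argwhere(r["region"]).mean(0).astype(int)
cv2.imwrite("pics/g.png",cv2.resize(b[max(0,v-60):v+140,max(0,u-100):u+100,::-1],(560,560)))
E
```

```text
[0.0002, 0.0008, -0.0017, -0.0033, -0.0013, -0.0011] q [-0.44  0.4   0.39  1.56 -0.    1.04]
190 28 [ 542.8 -197.8  208.8]
210 183 [ 544.1 -198.8  219.9]
230 200 [ 544.4 -198.5  240. ]
250 218 [ 546.9 -193.6  256. ]
270 58 [ 547.8 -191.8  281.1]
290 91 [ 547.2 -194.   301.2]
310 154 [ 546.5 -197.5  321.8]
330 160 [ 550.2 -200.3  339.4]
```

View pics/g.png

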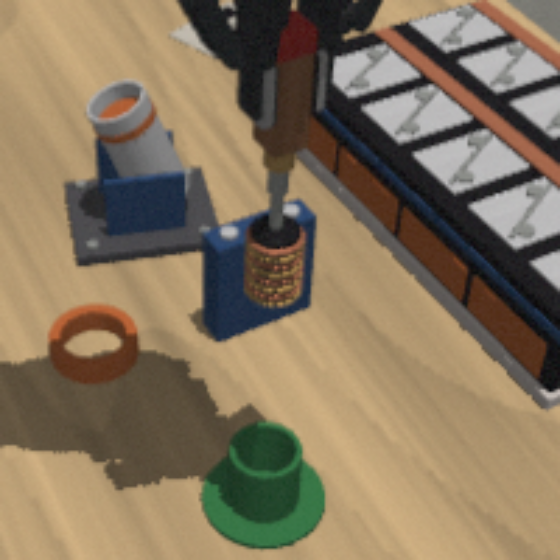

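The brush (head at (275,265)) hangs straight over the empty caddy (265,460) as at pickup; the bystanders are unmoved. Lower it.

Emit:
send_rows --pt "0 0.001 0.03 -0.003 0 0" --pt "0 0.001 0.06 -0.003 0 0" --pt "0 0.001 0.09 -0.003 0 0" --pt "0 0.001 0.12 -0.003 0 0" --pt "0 0.001 0.14 -0.003 0 0" --pt "0 0.001 0.155 -0.003 0 0" --pt "0 0.001 0.17 -0.003 0 0" --pt "0 0.001 0.185 -0.003 0 0" --pt "0 0.001 0.195 -0.003 0 0" --pt "0 0.001 0.195 -0.003 0 0" --pt "0 0.001 0.195 -0.003 0 0" --pt "0 0.001 0.195 -0.003 0 0"

```text
time_s: 19.8
position: [551.8, -189.4, 141.7]
ee_rot: [[-0.087, 0.996, 0.003], [0.996, 0.087, -0.001], [-0.001, 0.003, -1.0]]
contact_force: [0.5, 0.3, -1.0]
finger_gap: 22.9
grasp_force: 60.6
```

```bash
python3 - <<'E'
from h import *
row([551.3,-189.2,137.5],R_of([0,0,-1],np.radians(5)))
E
```

```text
[0.0003, -0.0005, 0.0042, 0.0027, 0.0009, -0.0001] q [-0.44  0.43 -0.07  1.06  0.    1.04]
```

Emit:
send_rows --pt "0 0 0.002 0.002 0 0" --pt "0 0 0.004 0.003 0 0" --pt "0 0 0.004 0.003 0 0" --pt "0 0 0.004 0.003 0 0"

```text
time_s: 20.2
position: [551.7, -189.6, 137.2]
ee_rot: [[-0.087, 0.996, -0.001], [0.996, 0.087, -0.001], [-0.001, -0.001, -1.0]]
contact_force: [0.8, 0.0, 2.2]
finger_gap: 23.4
grasp_force: 61.0
```

Emit:
send_rows --pt "0 0 0 0 0 0" --pt "0 0 0 0 0 0" --pt "0 0 0 0 0 0" --pt "0 0 0 0 0 0" --pt "0 0 0 0 0 0" --pt "0 0 0 0 0 0" --pt "0 0 0 0 0 0" --pt "0 0 0 0 0 0" --pt "0 0 0 0 0 0" --pt "0 0 0 0 0 0" --claw 1

```text
time_s: 21.2
position: [551.2, -189.4, 136.7]
ee_rot: [[-0.087, 0.996, -0.002], [0.996, 0.087, -0.0], [0.0, -0.002, -1.0]]
contact_force: [0.3, 0.1, 1.1]
finger_gap: 85.5
grasp_force: 0.0
```

Emit:
send_rows --pt "0 0 -0.02 0 0 0" --pt "0 0 -0.05 0 0 0" --pt "0 0 -0.08 0 0 0" --pt "0 0 -0.12 0 0 0" --pt "0 0 -0.16 0 0 0" --pt "0 0 -0.16 0 0 0" --pt "0 0 -0.16 0 0 0" --pt "0 0 -0.16 0 0 0"

```text
time_s: 22.0
position: [551.0, -189.1, 295.4]
ee_rot: [[-0.087, 0.996, -0.004], [0.996, 0.087, 0.001], [0.001, -0.004, -1.0]]
contact_force: [0.6, 0.4, 0.0]
finger_gap: 85.3
grasp_force: 0.0
```

```bash
python3 - <<'E'
from h import *
b,d=grab_frame("side")
cv2.imwrite("pics/i.png",cv2.resize(b[90:390,150:450,::-1],(560,560)))
E
```

```text
(no output)
```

View pics/i.png

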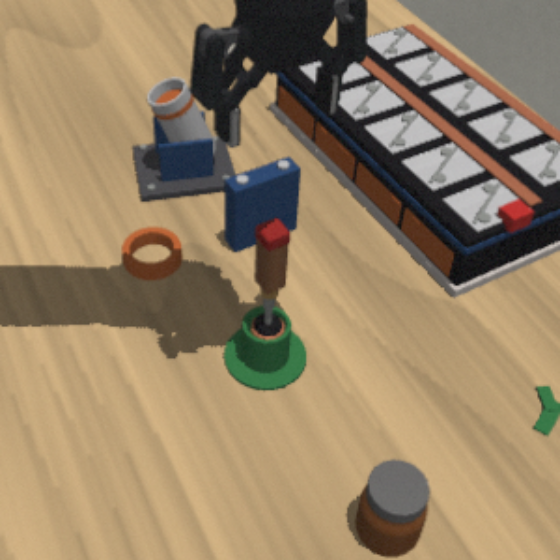

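The brush stands upright in the caddy (270,300), the gripper is clear, and the cell, tape roll and jar are in place.

```bash
python3 -c "
from cell import *
print(finish_job())"
```

```text
the job is handed in; nothing more can be done
None
```

I made three gentle presses on the pot floor, each estimated at 6–8 mm of spring travel, then stood the brush back in its caddy, released it and handed the job in at about 22 s; the last picture shows the cell, tape roll and jar in place, and no verdict was returned.

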